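# Turn the bottle carousel and take out the varnish

## Task

The varnish jar has gone round under the clear dust cover at the back of the bottle carousel. Turn the carousel (the star handle on top pushes round easily) until the jar stands in the middle of the open front, then lift the jar out and stand it upright in the middle of the teal dish so that its drips stay off the table. Leave the other things in the carousel and knock no bottle over.

Things in the scene. Friction and masses are not known exactly. Their poses are not given: they have to be found in the camera images.
- varnish_mid (a point): Centre (half-way up) of the varnish jar: squat round amber jar with a broad cream screw cap, the largest bottle in the carousel, loose, about 0.12 kg, 73 mm tall. Body 52 mm in diameter from 36.5 mm below this point to about 12 mm above it; cap 34 mm in diameter, from 23 to 36.5 mm above it. It stands in a compartment, about 105 mm from the carousel's axis. Own z axis up.
- star_centre (a point): Centre of the star handle, on the carousel's axis, 134 mm above the table, over the dust cover and joined to the turntable. Hub 32 mm in diameter, top 149 mm above the table. Four level spokes of 9 mm diameter, 90 degrees apart, one above each divider, end in balls of 17 mm diameter centred 53 mm from the axis. A finger between the spokes may reach down to 115 mm above the table.
- spoke_end (a point): Centre of the ball at the end of one of the four spokes, 53 mm from the axis and 134 mm above the table; it turns with the carousel. The carousel turns both ways, a full turn at least, with light friction (0.06 N m), and stays where it is left.
- floor_mid (a point): Middle of the turntable's floor, on its axis, 23 mm above the table. The turntable is a round tray 300 mm in diameter with a rim to 37 mm above the table, parted by four radial dividers 5 mm thick (tops 47 mm above the table) into four compartments of 90 degrees. The jar's compartment lies half-way between two neighbouring spokes.
- front (a point): Fixed point of the stand: the middle of the open front, 105 mm from the carousel's axis and 60 mm above the table, where the jar's centre should come. The stand is a plywood board 344 mm in diameter, 12 mm thick.
- cover (a point): Point on the carousel's axis in the top of the fixed clear dust cover, 111 mm above the table. The cover is a flat disc 340 mm in diameter and 4 mm thick that lacks the 150-degree sector centred on the open front. It rests on four posts 11 mm thick, 160 mm from the axis, 83 and 140 degrees to either side of the front, with screw heads to 116 mm above the table.
- dish: Shallow round teal dish lying loose on the table, 107 mm in diameter; origin at the centre of its underside. Its middle is 5 mm thick, its rim 12 mm high; the jar's foot comes to stand about 5 to 8 mm above the table in it.
- ink_pot_mid (a point): Centre of the ink pot in another compartment: a black bottle 42 mm in diameter and 60 mm tall, loose, standing. Own z axis up.
- slim_ink_mid (a point): Centre of the slim ink bottle in another compartment: 35 mm in diameter, 63 mm tall, loose, standing. Own z axis up.
- tape_mid (a point): Centre of the roll of black tape lying in another compartment: 53 mm in diameter, 19 mm high, loose.
- dropper: A dropper bottle standing on the table in front of the carousel, to the robot's right: 42 mm in diameter, 95 mm tall, loose; origin at the centre of its underside, own z axis up. Not to be knocked over.
- varnish: The varnish jar itself; origin at the centre of its underside, 36.5 mm below point varnish_mid.
Things that resemble listed ones, but are neither listed nor needed, are in the scene too. What is shaped like the part that bears ink_pot_mid but blue or yellow is not meant.

How it is judged (in metres and radians):
On the way:
1. the carousel has been turned so that the varnish jar, still standing in it, is in the open front (within 65 mm of the middle) (horizontal distance between varnish_mid and front below 0.065 m and height (world z) of varnish_mid below 0.07 m and angle between varnish_mid's own z axis and vertical below 0.2 rad), for 0.2 s.
At the end, for the whole second after the job is handed in: the varnish jar stands upright (within 0.15 rad) and still in the dish, its centre within 22 mm of the dish's; the ink pot, the slim ink bottle and the tape roll are still in the carousel's compartments (horizontal distance between varnish_mid and dish below 0.022 m and angle between varnish_mid's own z axis and vertical below 0.15 rad and height (world z) of varnish_mid between 0.035 and 0.055 m and linear speed of varnish below 0.03 m/s and horizontal distance between each of ink_pot_mid, slim_ink_mid, tape_mid and star_centre below 0.15 m and height (world z) of each of ink_pot_mid, slim_ink_mid, tape_mid above 0.02 m); the robot touches nothing.
It fails at once if a bottle is knocked over (tilted beyond 0.6 rad) (angle between any of varnish_mid, ink_pot_mid, slim_ink_mid, dropper's own z axis and vertical above 0.6 rad).
It fails at once if one of the other things leaves the carousel (horizontal distance between any of ink_pot_mid, slim_ink_mid, tape_mid and star_centre above 0.155 m).
It also fails if it takes over 59 s, if anything falls off the work surface, if the arm or the gripper's body presses on something with over 40 N, if the wrist force passes 120 N, or if a joint passes its speed limit or range.

## Robot

A 6-joint arm with a two-finger parallel gripper is mounted at the origin on the work surface; the furniture and walls round the work are solid. World frame = base frame: x ahead of the robot, y to its left, z up, the work surface at z = 0. Lengths are in m, angles in degrees, forces in N, time in s.
With the tool pointing down it reaches from about 0.4 to 0.825 m from the base axis. Payload 7 kg.
Tool frame: the origin (TCP) lies midway between the tips of the shut fingers; the grasp point (between the pads) lies 19 mm behind it (r.grip_point_offset is the z of the grasp point in the tool frame, in m); z points along the fingers, y is the line along which they close (so a half turn about z gives the same grasp; the last joint's range is limited). The gripper opens to 88 mm and grips with 3 to 60 N. Pads are 19 mm wide; open, the fingers measure 130 mm over their backs; the gripper's body (78 mm by 193 mm) begins 47 mm behind the grasp point.
Start: joints at [-60.269, 20.546, 0.682, 0, -70.136, -16.507], TCP at [0.154, -0.657, 0.227] pointing down, gripper open.
Joint ranges: [-176.03, 176.03], [-82.01, 121.73], [-58.28, 71.71], [-173.87, 95.51], [-174.79, -0.11], [-173.66, 173.66]. Speed limits (degrees/s): [136.94, 136.94, 172.46, 180, 180, 180].

## Interface

Orientations are given as [roll, pitch, yaw] about the fixed x, y, z axes, in that order (R = Rz(yaw) Ry(pitch) Rx(roll)).
In Python, from plant import r, viewer, recognise, outline_of, pinpoint gives the robot as it stands.
- The arm moves only by the tool move_arm, never from a script. Its argument "targets" is a list of rows, each a list of 2 entries, a list of its own where there are three numbers: the shift along the tool's x, y, z in cm, then the turn, a rotation vector about the tool's x, y, z in rad. A call has 1 to 5 rows; each row is the pose to reach, as a shift and turn from the pose commanded when the call began, along the tool's axes at that moment; what a row does not reach only later rows make up. A row lasts 1/8 s, in which the tool goes at most 62.5 mm and 10.7 degrees, less where a joint would pass 70% of its speed; a pose out of reach is approached as far as the arm can. A call with a gripper value outside its range is refused whole. "jaw" is the finger opening in cm, from 0 to 8.76, set as the call begins (left out, the last holds). The fingers move at their own pace and stop on an object; "squeeze" is the grip in N (left out, the last holds). Time passes only in rows, so rows that repeat a pose let the fingers close. It gives the time, the measured TCP pose, the force, the opening and the grip force at its end, in the units of the state.
- r.get_state(): the state, without advancing time (a new reading comes with each control period).
- viewer.capture(name): name is "side" or "top"; returns a dict with "image" (400x640x3 uint8, blue, green, red), "intrinsics" (3x3 intrinsics, pixels), "camera_from_world" (4x4, takes a point from world to camera coordinates). Camera axes: x right, y up, looking along -z (the intrinsics and any distortion apply to the point x, -y, -z); pixel columns grow to the right and rows downward; lengths in m; the calibration is good to about 2 mm. A picture is of the moment at which its call begins. There is no depth.
- r.close_job(): hands the job in; it is judged then, once.
Trained networks look in the newest picture that a camera, given by its name, has taken for a name from the list of things; names that differ only in an ending like _2 or _b are one class to them, and where a whole thing is asked for, a point or a joint stands for the part that bears it (a point fixed in the world has none). Each returns a list of dicts, best first, with "score" (0 to 1); they miss things now and then, are a little off and sometimes report something else, mostly with a low value. They report only what shows in the picture. A call takes as long as a camera call. They do not tell look-alikes from the thing itself.
- recognise(label, camera): "box" ([left, top, right, bottom] in pixels, round what is visible of it).
- outline_of(label, camera): "mask" (400x640 bool, what is visible of it) and "box" ([left, top, right, bottom] in pixels, round what is visible of it).
- pinpoint(label, camera): "location" ([row, column] in pixels: a listed point, or the origin of a listed thing).
The state is a dict: "time_s": time; "joints": joint angles; "qd": joint speeds; "joint_torque": joint torques, N m; "tcp_pos": TCP position; "eef_rot": TCP orientation; "contact_force": force on the tool from outside, world axes, zero at the start; "moment": the same for the moment, N m; "gripper_width": finger opening in m; "gripper_force": force on a finger pad.
Only numpy, scipy, OpenCV 4.12 (cv2) and the standard library are available. Lean on these libraries where they do the work, as an engineer would, in place of code of your own. Each camera call takes 0.05 s, during which the arm holds its last target. There are 200 camera calls.

## Working session

There is one attempt and no reset: what is moved stays moved. The work goes in short steps, Python scripts to look and compute and a tool call to move; the robot and the scene stay as the last step left them, time stands still between calls to the robot, and variables do not carry over. Pictures are saved under pics/ and viewed, at most 10 in all, crops included, and the job is handed in when it is done.

Besides the shell and the picture viewer there is one more tool, called after ">>>" as name(argument=value, ...) on one line, values as JSON. move_arm: Moves the arm, as the interface text tells. Its arguments: {"type":"object","properties":{"targets":{"type":"array","items":{"type":"array"}},"jaw":{"type":"number"},"squeeze":{"type":"number"}},"required":["targets"]}

```bash
mkdir -p pics; ls
cat > h.py <<'E'
import numpy as np, cv2
from plant import r, viewer, recognise, outline_of, pinpoint
def cap(n,save=None):
    c=viewer.capture(n)
    if save: cv2.imwrite('pics/'+save,c['image'])
    return c
def ray(c,rc):
    K=np.array(c['intrinsics']);T=np.array(c['camera_from_world'])
    d=np.linalg.inv(K)@np.array([rc[1],rc[0],1.]);d=np.array([d[0],-d[1],-d[2]])
    R=T[:3,:3];return -R.T@T[:3,3],R.T@d
def atz(c,rc,z):
    o,d=ray(c,rc);return o+d*(z-o[2])/d[2]
def proj(c,p):
    T=np.array(c['camera_from_world']);q=T[:3,:3]@np.array(p)+T[:3,3]
    u=np.array(c['intrinsics'])@np.array([q[0],-q[1],-q[2]]);return u[:2]/u[2]
E
python3 - <<'E'
from h import *
Z=dict(varnish_mid=.0595,star_centre=.134,spoke_end=.134,floor_mid=.023,front=.06,cover=.111,dish=0,ink_pot_mid=.053,slim_ink_mid=.0545,tape_mid=.0325,dropper=0)
for n in ('top','side'):
    c=cap(n,n+'0.png'); print(n,c['image'].shape, 'cam',ray(c,(0,0))[0].round(3))
    for k,z in Z.items():
        for d in pinpoint(k,n)[:5]:
            print(k,round(d['score'],2),np.round(d['location']),atz(c,d['location'],z).round(3)[:2])
E
```

```text
pics
top (400, 640, 3) cam [ 0.363 -0.085  0.96 ]
star_centre 0.78 [161. 257.] [0.586 0.039]
spoke_end 0.83 [136. 247.] [0.642 0.061]
floor_mid 0.6 [174. 261.] [0.586 0.045]
front 0.72 [167. 255.] [0.593 0.054]
front 0.36 [138. 246.] [0.66  0.078]
cover 0.69 [165. 254.] [0.585 0.05 ]
dish 0.7 [214. 406.] [ 0.493 -0.295]
ink_pot_mid 0.79 [191. 302.] [ 0.539 -0.052]
ink_pot_mid 0.72 [160. 378.] [ 0.611 -0.225]
ink_pot_mid 0.54 [153. 409.] [ 0.626 -0.297]
slim_ink_mid 0.54 [214. 243.] [0.486 0.08 ]
dropper 0.62 [278. 368.] [ 0.345 -0.203]
side (400, 640, 3) cam [1.313 0.232 0.826]
star_centre 0.8 [219. 379.] [0.572 0.053]
spoke_end 0.68 [240. 376.] [0.634 0.067]
cover 0.72 [229. 375.] [0.582 0.049]
dish 0.58 [200. 262.] [ 0.478 -0.29 ]
ink_pot_mid 0.91 [227. 228.] [ 0.648 -0.281]
ink_pot_mid 0.75 [233. 258.] [ 0.639 -0.207]
tape_mid 0.49 [278. 344.] [0.671 0.015]
dropper 0.75 [181. 313.] [ 0.351 -0.198]
```

View pics/top0.png

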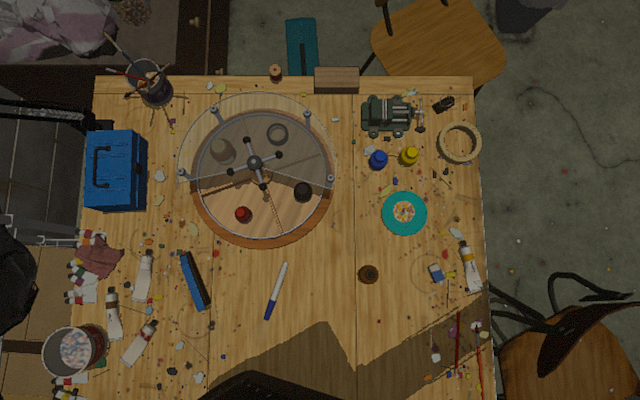

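View pics/side0.png

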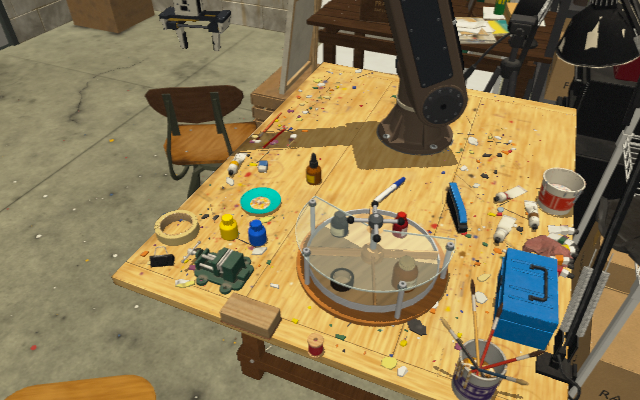

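Top view: carousel with hub near (254,162), jar under the cover at about (222,151), tape (277,132), black ink pot (302,191), red slim bottle (243,214), dish (404,213), dropper (368,273). Side view agrees. I'll zoom in on the star and posts.

Run:
```python
from h import *
im=cv2.imread('pics/top0.png')[85:260,165:345]
cv2.imwrite('pics/crop.png',cv2.resize(im,None,fx=4.4,fy=3.4,interpolation=cv2.INTER_CUBIC) if 0 else cv2.resize(im,None,fx=3.4,fy=3.4,interpolation=cv2.INTER_CUBIC))
c=cap('top')
P=[(112,214.5),(113.5,307),(173,184),(178,329.5)]
W=[atz(c,p,.116)[:2] for p in P];print(np.round(W,3))
from scipy.optimize import least_squares
def f(q):
    out=[]
    for w,a in zip(W,(140,-140,83,-83)):
        a=q[2]-np.radians(a); out+=list(q[:2]+.16*np.array([np.cos(a),np.sin(a)])-w)
    return out
s=least_squares(f,[.58,.045,np.pi]);print(s.x,np.degrees(s.x[2]),np.round(s.fun,4))
a=s.x[2]; print('front',s.x[:2]+.105*np.array([np.cos(a),np.sin(a)]))
for k in ('varnish_mid','spoke_end','tape_mid','slim_ink_mid'):
  for n in ('top',): print(k,[(round(d['score'],2),d['location']) for d in pinpoint(k,n)])
for rc,z in(((151,222),.06),((161,254.5),.149)): print(atz(c,rc,z))
```

```text
[[ 0.701  0.137]
 [ 0.698 -0.064]
 [ 0.565  0.195]
 [ 0.554 -0.112]]
[0.57814498 0.0408439  3.10877398] 178.11962866287593 [ 0.0027  0.0027 -0.0005 -0.002  -0.0015  0.0047 -0.0006 -0.0054]
front [0.47320152 0.04428924]
varnish_mid []
spoke_end [(0.57, [139.3, 246.3])]
tape_mid []
slim_ink_mid [(0.76, [212.9, 245.0])]
[0.63009698 0.13065898 0.06      ]
[0.58242215 0.04224393 0.149     ]
```

View pics/crop.png

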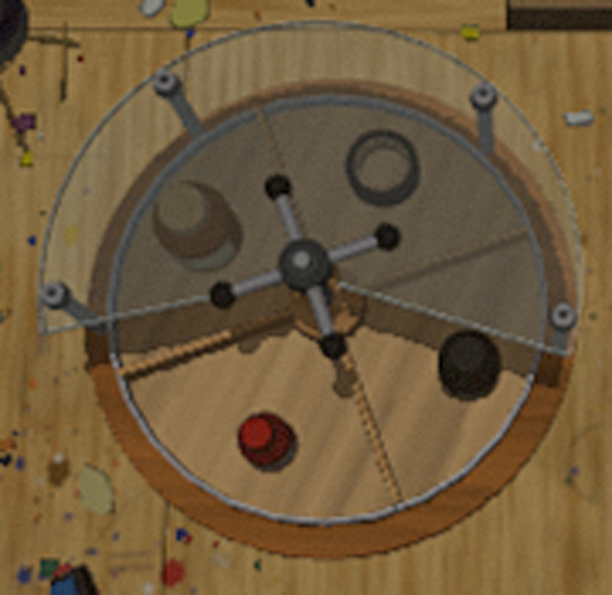

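```bash
cat >> h.py <<'E'
def tri(prs):
    A=np.zeros((3,3));b=np.zeros(3)
    for c,rc in prs:
        o,d=ray(c,rc);d/=np.linalg.norm(d);M=np.eye(3)-np.outer(d,d);A+=M;b+=M@o
    return np.linalg.solve(A,b)
E
python3 - <<'E'
from h import *
c=cap('top');s=cap('side')
for k in('star_centre','dish','dropper','cover'):
    a=pinpoint(k,'top');b=pinpoint(k,'side')
    if a and b: print(k,a[0]['location'],b[0]['location'],tri([(c,a[0]['location']),(s,b[0]['location'])]).round(4))
m=outline_of('dish','top')[0];ys,xs=np.nonzero(m['mask']);print('dish mask',atz(c,(ys.mean(),xs.mean()),.01))
m=outline_of('dish','side')[0];ys,xs=np.nonzero(m['mask']);print('dish mask side',atz(s,(ys.mean(),xs.mean()),.01))
B=[(139.7,246.5),(154.7,278.8),(171.8,230.3),(186.5,262.9)]
W=np.array([atz(c,p,.134)[:2] for p in B]);print(W.round(4),W.mean(0))
d=W-W.mean(0);print(np.degrees(np.arctan2(d[:,1],d[:,0])),np.hypot(*d.T))
# jar
print('jar',tri([(c,(151,222))]*1+[(s,(268,405))]))
q=r.get_state();print({k:np.round(q[k],4) for k in('time_s','joints','tcp_pos','eef_rot','gripper_width','contact_force')})
E
```

```text
star_centre [163.8, 256.5] [219.4, 376.4] [0.5788 0.045  0.1351]
dish [210.3, 403.4] [201.2, 261.2] [ 0.4982 -0.284   0.013 ]
dropper [274.4, 367.0] [178.8, 311.2] [ 0.3528 -0.2007  0.0072]
cover [164.1, 254.4] [226.1, 372.0] [0.584  0.0452 0.12  ]
dish mask [ 0.49490242 -0.29102784  0.01      ]
dish mask side [ 0.49096083 -0.28740448  0.01      ]
[[ 0.6327  0.0625]
 [ 0.6    -0.0057]
 [ 0.5635  0.0941]
 [ 0.5323  0.026 ]] [0.58210829 0.04420379]
[  19.91363577  -70.31391701  110.49335844 -159.90793604] [0.05380342 0.05305385 0.05322137 0.05305448]
jar [0.62685198 0.13111569 0.06876057]
{'time_s': np.float64(2.05), 'joints': array([-6.02702e+01,  2.05457e+01,  6.83200e-01,  2.60000e-03,
       -7.01345e+01, -1.65065e+01]), 'tcp_pos': array([ 0.1544, -0.6571,  0.2266]), 'eef_rot': array([-1.799964e+02, -1.500000e-03, -1.667759e+02]), 'gripper_width': np.float64(0.0878), 'contact_force': array([-0.0792,  0.3875,  0.7708])}
```

>>> move_arm(targets=[[[-4.1,4.45,0],[0,0,0]],[[-8.2,8.9,0],[0,0,0]],[[-12.3,13.35,0],[0,0,0]],[[-16.4,17.8,0],[0,0,0]],[[-20.5,22.2,0],[0,0,-0.118]]], jaw=4.0)

```text
time_s: 2.68
tcp_pos: [0.3039, -0.3925, 0.2269]
eef_rot: [-180.0, 0.0, -159.9]
contact_force: [0.6, -0.1, 0.0]
gripper_width: 0.0437
gripper_force: 0.0
```

```bash
cat >> h.py <<'E'
def to(x,y,z,yaw):
    q=r.get_state();from scipy.spatial.transform import Rotation as Ro
    R=Ro.from_euler('xyz',q['eef_rot'],degrees=True);T=Ro.from_euler('xyz',[180,0,yaw],degrees=True)
    print('t',q['time_s'],'tcp',np.round(q['tcp_pos'],4),'rot',np.round(q['eef_rot'],2),'j',np.round(q['joints'],1))
    print('shift cm',(R.inv().apply(np.array([x,y,z])-q['tcp_pos'])*100).round(2),'turn',(R.inv()*T).as_rotvec().round(3))
E
python3 -c "
from h import *
to(.5425,.0296,.2,-160)"
```

```text
t 2.675 tcp [ 0.3039 -0.3925  0.2269] rot [-1.7996e+02  3.0000e-02 -1.5990e+02] j [-29.5   3.5 -21.3   0.  -65.2 -40.4]
shift cm [-36.92  31.44   2.68] turn [-0.001  0.     0.002]
```

>>> move_arm(targets=[[[-4.6,3.9,0],[0,0,0]],[[-9.2,7.8,0],[0,0,0]],[[-13.8,11.8,0],[0,0,0]],[[-18.4,15.7,0],[0,0,0]],[[-23.0,19.6,0],[0,0,0]]])

```text
time_s: 3.3
tcp_pos: [0.4531, -0.1293, 0.2271]
eef_rot: [-180.0, 0.1, -160.0]
contact_force: [1.4, -1.2, -0.6]
gripper_width: 0.0399
gripper_force: 0.0
```

>>> move_arm(targets=[[[-4.6,3.9,1],[0,0,0]],[[-9.2,7.9,2],[0,0,0]],[[-13.8,11.8,2.7],[0,0,0]],[[-13.8,11.8,2.7],[0,0,0]],[[-13.8,11.8,2.7],[0,0,0]]])

```text
time_s: 3.92
tcp_pos: [0.5415, 0.027, 0.1993]
eef_rot: [-180.0, -0.0, -160.0]
contact_force: [-0.4, 0.2, -0.7]
gripper_width: 0.0398
gripper_force: 0.0
```

```bash
python3 -c "
from h import *
to(.5425,.0296,.121,-160)
c=cap('top','t1.png');s=cap('side','s1.png')
a=cv2.imread('pics/t1.png')[85:285,165:365];b=cv2.imread('pics/s1.png')[130:330,270:470]
cv2.imwrite('pics/m1.png',cv2.resize(np.hstack([a,b]),None,fx=2,fy=2,interpolation=cv2.INTER_CUBIC))
"
```

```text
t 3.925 tcp [0.5415 0.027  0.1993] rot [-1.8000e+02 -4.0000e-02 -1.5997e+02] j [ 23.6   9.3 -18.4   0.  -62.4 -93.5]
shift cm [-0.19  0.21  7.83] turn [-0.    -0.001  0.001]
```

View pics/m1.png

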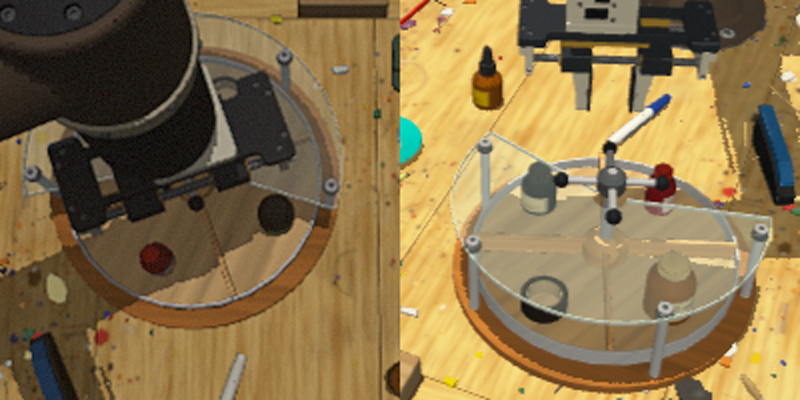

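The side view shows the fingers (583,108)/(640,108) centred over the front ball (610,148), so I'll go down and straddle it.

>>> move_arm(targets=[[[-0.2,0.2,3],[0,0,0]],[[-0.2,0.2,6],[0,0,0]],[[-0.2,0.2,7.8],[0,0,0]],[[-0.2,0.2,7.8],[0,0,0]]])

```text
time_s: 4.53
tcp_pos: [0.5418, 0.028, 0.1209]
eef_rot: [-180.0, -0.1, -160.1]
contact_force: [1.0, -0.4, 0.7]
gripper_width: 0.04
gripper_force: 0.0
```

>>> move_arm(targets=[[[0,0,0],[0,0,0]],[[0,0,0],[0,0,0]],[[0,0,0],[0,0,0]]], jaw=2.3)

```text
time_s: 4.9
tcp_pos: [0.5432, 0.0294, 0.1223]
eef_rot: [180.0, 0.1, -160.0]
contact_force: [-0.4, 0.4, -0.4]
gripper_width: 0.0234
gripper_force: 0.2
```

>>> move_arm(targets=[[[-0.06,-0.73,0],[0,0,-0.1745]],[[-0.25,-1.44,0],[0,0,-0.349]],[[-0.56,-2.1,0],[0,0,-0.524]],[[-0.98,-2.7,0],[0,0,-0.698]],[[-1.5,-3.22,0],[0,0,-0.873]]])

```text
time_s: 5.52
tcp_pos: [0.5681, 0.0045, 0.1219]
eef_rot: [-180.0, 0.0, -109.7]
contact_force: [-0.3, 1.2, 1.0]
gripper_width: 0.023
gripper_force: 0.6
```

```bash
python3 -c "
from h import *
a=np.radians(-110)
to(.582+.042*np.cos(a),.044+.042*np.sin(a),.121,-110)
c=cap('top','t2.png');s=cap('side','s2.png')
a=cv2.imread('pics/t2.png')[85:285,165:365];b=cv2.imread('pics/s2.png')[130:330,270:470]
cv2.imwrite('pics/m2.png',cv2.resize(np.hstack([a,b]),None,fx=2,fy=2,interpolation=cv2.INTER_CUBIC))
"
```

```text
t 5.525 tcp [0.5681 0.0045 0.1219] rot [-1.7999e+02  3.0000e-02 -1.0966e+02] j [ 20.2  15.8 -21.   -0.  -53.2 -39.8]
shift cm [0.01 0.05 0.09] turn [-0.     0.001  0.006]
```

View pics/m2.png

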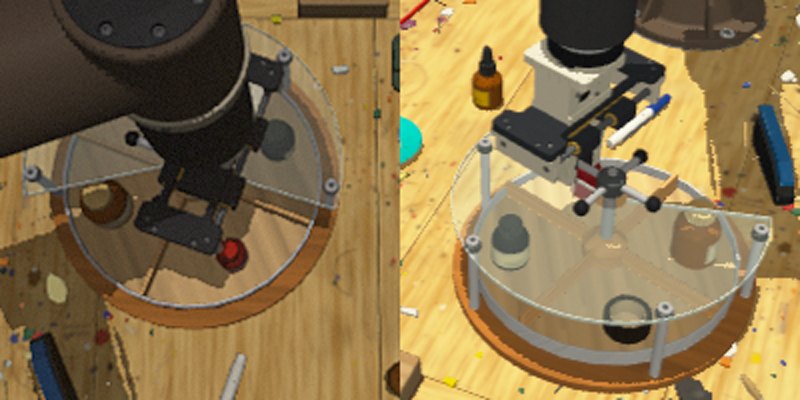

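The carousel turned with the tool: jar now at (105,205) left of the middle in the top crop. Continuing.

>>> move_arm(targets=[[[-0.06,-0.73,0],[0,0,-0.1745]],[[-0.25,-1.44,0],[0,0,-0.349]],[[-0.56,-2.1,0],[0,0,-0.524]],[[-0.98,-2.7,0],[0,0,-0.698]],[[-1.5,-3.22,0],[0,0,-0.873]]])

```text
time_s: 6.25
tcp_pos: [0.6028, 0.0072, 0.1215]
eef_rot: [179.9, 0.0, -59.9]
contact_force: [-1.9, -0.2, 0.4]
gripper_width: 0.0228
gripper_force: 0.8
```

>>> move_arm(targets=[[[-0.06,-0.73,0],[0,0,-0.1745]],[[-0.14,-1.09,0],[0,0,-0.262]],[[-0.14,-1.09,0],[0,0,-0.262]],[[-0.14,-1.09,0],[0,0,-0.262]]])

```text
time_s: 6.75
tcp_pos: [0.6119, 0.014, 0.1216]
eef_rot: [180.0, 0.0, -45.2]
contact_force: [0.5, 1.0, 0.2]
gripper_width: 0.0234
gripper_force: 0.0
```

>>> move_arm(targets=[[[0,0,-2.5],[0,0,0]],[[0,0,-6],[0,0,0]],[[0,0,-11],[0,0,0]],[[-3,0,-12],[0,0,0]],[[-3,0,-12],[0,0,0]]], jaw=3.5)

```text
time_s: 7.38
tcp_pos: [0.5904, 0.036, 0.2434]
eef_rot: [-179.8, -0.1, -45.0]
contact_force: [0.2, 0.4, 0.2]
gripper_width: 0.035
gripper_force: 0.0
```

```bash
python3 -c "
from h import *
to(.473,.044,.2,-2)
c=cap('top','t3.png');s=cap('side','s3.png')
for n,cc in(('top',c),('side',s)):
  for k,z in(('varnish_mid',.0595),('varnish',.023),('front',.06)): print(n,k,[(round(d['score'],2),np.round(d['location']),atz(cc,d['location'],z)[:2].round(4)) for d in pinpoint(k,n)[:2]])
  print([d['box'] for d in recognise('varnish',n)])
a=cv2.imread('pics/t3.png')[85:285,165:365];b=cv2.imread('pics/s3.png')[130:330,270:470]
cv2.imwrite('pics/m3.png',cv2.resize(np.hstack([a,b]),None,fx=2,fy=2,interpolation=cv2.INTER_CUBIC))
"
```

```text
t 7.375 tcp [0.5904 0.036  0.2434] rot [-1.7983e+02 -6.0000e-02 -4.5040e+01] j [ 22.4  12.   -8.9  -0.  -68.9  22.6]
shift cm [-8.87  7.76  4.31] turn [-0.002 -0.002 -0.751]
top varnish_mid [(0.66, array([216., 250.]), array([0.4816, 0.0624])), (0.47, array([216., 250.]), array([0.4816, 0.0629]))]
top varnish [(0.92, array([218., 255.]), array([0.482 , 0.0582]))]
top front []
[[239.8, 205.8, 265.6, 229.0]]
side varnish_mid [(0.84, array([219., 392.]), array([0.4798, 0.0626]))]
side varnish [(0.66, array([232., 389.]), array([0.4881, 0.0628]))]
side front [(0.55, array([202., 260.]), array([ 0.5493, -0.2511]))]
[[381.9, 201.6, 401.6, 231.7]]
```

View pics/m3.png

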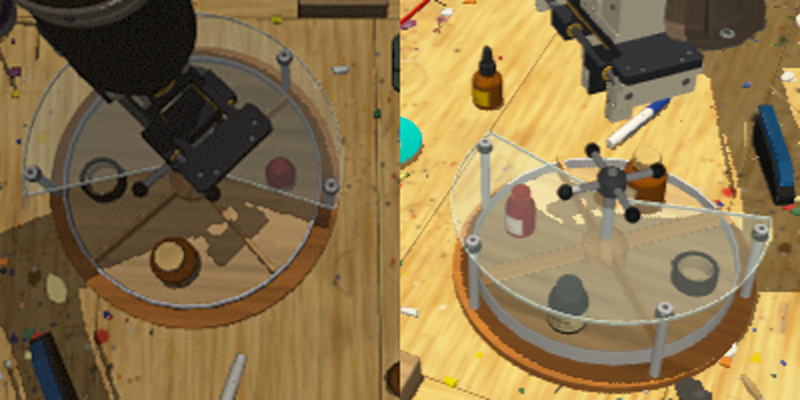

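Jar stands in the open front at crop (172,262), i.e. pixel (251,216), about (0.481,0.062). Moving over it.

```bash
python3 -c "
from h import *
to(.481,.062,.17,-10)"
```

```text
t 7.875 tcp [0.5909 0.0349 0.2411] rot [ 1.7996e+02  2.0000e-02 -4.5000e+01] j [ 22.3  12.3  -8.9   0.  -68.9  22.7]
shift cm [-9.69  5.85  7.12] turn [ 0.001  0.001 -0.611]
```

>>> move_arm(targets=[[[-2.5,1.5,0],[0,0,-0.15]],[[-5,3,1],[0,0,-0.3]],[[-7.5,4.5,3],[0,0,-0.45]],[[-9.7,5.85,5.5],[0,0,-0.611]],[[-9.7,5.85,7.1],[0,0,-0.611]]], jaw=7.4)

```text
time_s: 8.5
tcp_pos: [0.4792, 0.0623, 0.1699]
eef_rot: [-180.0, 0.0, -9.8]
contact_force: [0.1, -0.7, 0.8]
gripper_width: 0.0731
gripper_force: 0.0
```

```bash
python3 -c "
from h import *
c=cap('top','t4.png');s=cap('side','s4.png')
for n,cc in(('top',c),('side',s)):
  for k,z in(('varnish_mid',.0595),('varnish',.023)): print(n,k,[(round(d['score'],2),np.round(d['location']),atz(cc,d['location'],z)[:2].round(4)) for d in pinpoint(k,n)[:2]])
to(.481,.062,.043,-10)
a=cv2.imread('pics/t4.png')[85:285,165:365];b=cv2.imread('pics/s4.png')[130:330,270:470]
cv2.imwrite('pics/m4.png',cv2.resize(np.hstack([a,b]),None,fx=2,fy=2,interpolation=cv2.INTER_CUBIC))
"
```

```text
top varnish_mid [(0.65, array([214., 250.]), array([0.4856, 0.0625]))]
top varnish [(0.7, array([218., 250.]), array([0.4822, 0.0692])), (0.47, array([176., 264.]), array([0.5813, 0.0386]))]
side varnish_mid [(0.8, array([220., 393.]), array([0.4831, 0.0672])), (0.71, array([229., 388.]), array([0.5174, 0.0644]))]
side varnish [(0.87, array([230., 389.]), array([0.4822, 0.059 ]))]
t 8.8 tcp [0.4817 0.0625 0.1713] rot [-1.7998e+02 -5.0000e-02 -9.9800e+00] j [ 30.7   5.2 -27.2   0.  -57.5  49.4]
shift cm [-0.07  0.06 12.83] turn [-0.    -0.001  0.   ]
```

View pics/m4.png

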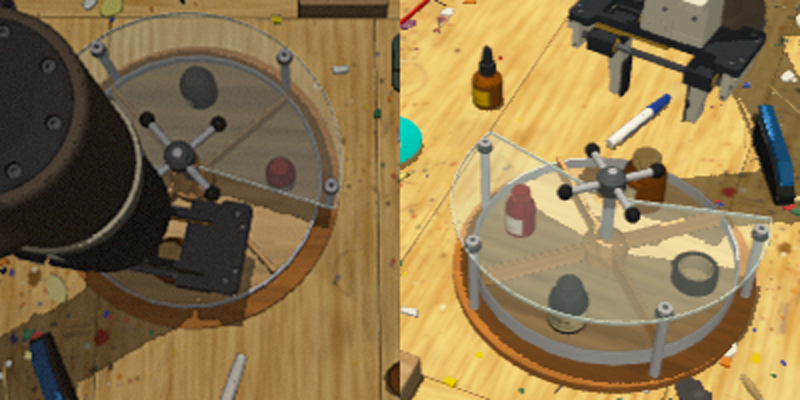

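Jar (side crop 648,175) lies between the finger planes; estimate holds. Descending.

>>> move_arm(targets=[[[0.0,-0.1,3],[0,0,0]],[[0.0,-0.1,6],[0,0,0]],[[0.0,-0.1,8],[0,0,0]],[[0.0,-0.1,9.5],[0,0,0]],[[0.0,-0.1,10],[0,0,0]]])

```text
time_s: 9.43
tcp_pos: [0.4813, 0.0632, 0.0702]
eef_rot: [180.0, 0.0, -10.0]
contact_force: [0.4, 0.7, -0.1]
gripper_width: 0.074
gripper_force: 0.0
```

>>> move_arm(targets=[[[0.0,0,1.4],[0,0,0]],[[0.0,0,2.8],[0,0,0]],[[0.0,0,2.8],[0,0,0]]])

```text
time_s: 9.8
tcp_pos: [0.4803, 0.0629, 0.0414]
eef_rot: [179.9, 0.1, -10.0]
contact_force: [0.1, 0.4, 0.3]
gripper_width: 0.0738
gripper_force: 0.0
```

>>> move_arm(targets=[[[0.0,0,0],[0,0,0]],[[0.0,0,0],[0,0,0]],[[0.0,0,0],[0,0,0]],[[0.0,0,0],[0,0,0]],[[0.0,0,0],[0,0,0]]], jaw=4.6, squeeze=15)

```text
time_s: 10.42
tcp_pos: [0.4813, 0.0634, 0.0429]
eef_rot: [-180.0, -0.0, -10.0]
contact_force: [-1.5, 0.6, 5.1]
gripper_width: 0.0511
gripper_force: 15.0
```

>>> move_arm(targets=[[[0.0,0,-2],[0,0,0]],[[0.0,0,-5],[0,0,0]],[[0.0,0,-9],[0,0,0]],[[0.0,0,-13],[0,0,0]],[[0.0,0,-14],[0,0,0]]])

```text
time_s: 11.05
tcp_pos: [0.4822, 0.0638, 0.185]
eef_rot: [-179.9, -0.2, -9.9]
contact_force: [0.8, 0.4, -1.1]
gripper_width: 0.0511
gripper_force: 15.0
```

```bash
python3 -c "
from h import *
c=cap('top','t5.png');s=cap('side','s5.png')
g=[]
for n,cc in(('top',c),('side',s)):
  m=outline_of('dish',n)[0]['mask'];
  e=cv2.fitEllipse(max(cv2.findContours(m.astype(np.uint8),0,1)[0],key=len))
  g.append((cc,e[0][::-1]));print(n,e[0],atz(cc,e[0][::-1],.009))
  print(n,[(round(d['score'],2),np.round(d['location']),atz(cc,d['location'],0)[:2].round(4)) for d in pinpoint('dish',n)[:2]])
  print(n,[(round(d['score'],2),np.round(d['location']),atz(cc,d['location'],.202)[:2].round(4)) for d in pinpoint('varnish_mid',n)[:2]])
print(tri(g))
to(.493,-.29,.185,-10)
a=cv2.imread('pics/t5.png')[85:335,165:465];b=cv2.imread('pics/s5.png')[100:350,200:500]
cv2.imwrite('pics/m5.png',cv2.resize(np.hstack([a,b]),None,fx=1.33,fy=1.33,interpolation=cv2.INTER_CUBIC))
"
```

```text
top (404.649658203125, 212.20985412597656) [ 0.49557289 -0.29122553  0.009     ]
top [(0.81, array([214., 402.]), array([ 0.4926, -0.2879]))]
top [(0.57, array([176., 264.]), array([0.5391, 0.0154])), (0.44, array([204., 234.]), array([0.486 , 0.0693]))]
side (259.4056396484375, 199.88697814941406) [ 0.49095718 -0.28935609  0.009     ]
side [(0.81, array([203., 261.]), array([ 0.4902, -0.2864]))]
side [(0.95, array([172., 401.]), array([0.4828, 0.0692]))]
[ 0.49450467 -0.28892865  0.01238104]
t 11.45 tcp [0.4805 0.0631 0.1814] rot [ 1.7992e+02  1.0000e-01 -9.9700e+00] j [ 30.8   4.6 -26.4  -0.  -59.1  49.3]
shift cm [ 7.34 34.56 -0.33] turn [0.001 0.002 0.001]
```

View pics/m5.png

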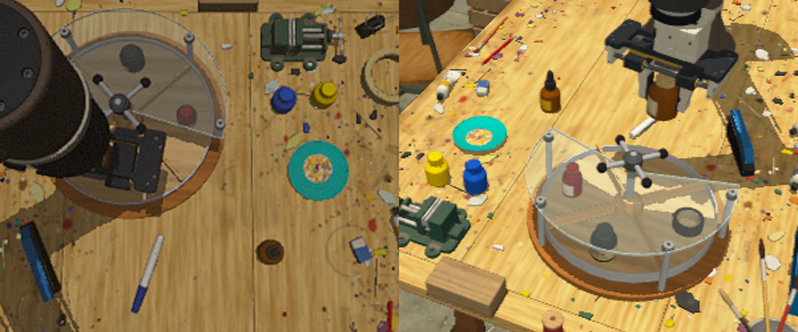

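Jar is held upright (side crop 662,97); dish lies at (0.4935,-0.2895). Carrying over.

>>> move_arm(targets=[[[0.9,4.5,0],[0,0,0]],[[2.1,10,0],[0,0,0]],[[3.3,15.5,0],[0,0,0]],[[4.5,21,0],[0,0,0]],[[5.6,26.5,0],[0,0,0]]])

```text
time_s: 12.08
tcp_pos: [0.4901, -0.2092, 0.1819]
eef_rot: [180.0, 0.0, -9.9]
contact_force: [1.1, 1.1, -1.2]
gripper_width: 0.0511
gripper_force: 15.0
```

>>> move_arm(targets=[[[0.9,4,1],[0,0,0]],[[1.6,7,3],[0,0,0]],[[1.7,8,6],[0,0,0]],[[1.7,8,9],[0,0,0]],[[1.7,8,10],[0,0,0]]])

```text
time_s: 12.7
tcp_pos: [0.4917, -0.289, 0.08]
eef_rot: [-180.0, 0.3, -10.0]
contact_force: [0.7, -0.1, 0.2]
gripper_width: 0.0508
gripper_force: 15.0
```

```bash
python3 -c "
from h import *
c=cap('top','t6.png');s=cap('side','s6.png')
to(.4935,-.2895,.027,-10)
z=r.get_state()['tcp_pos'][2]+.0165
g=[]
for n,cc in(('top',c),('side',s)):
  for k,zz in(('dish',0),('varnish_mid',z),('varnish',z-.0365)): print(n,k,[(round(d['score'],2),np.round(d['location']),atz(cc,d['location'],zz)[:2].round(4)) for d in pinpoint(k,n)[:2]])
b=cv2.imread('pics/s6.png')[120:250,180:350]
cv2.imwrite('pics/m6.png',cv2.resize(b,None,fx=4,fy=4,interpolation=cv2.INTER_CUBIC))
"
```

```text
t 12.8 tcp [ 0.4927 -0.2889  0.0814] rot [-1.80e+02  1.50e-01 -9.95e+00] j [-10.8  18.8 -23.1   0.  -48.3  90.8]
shift cm [0.11 0.04 5.44] turn [-0.     0.003  0.001]
top dish [(0.97, array([212., 404.]), array([ 0.4981, -0.2917]))]
top varnish_mid []
top varnish [(0.47, array([211., 408.]), array([ 0.491 , -0.2863]))]
side dish [(0.84, array([204., 263.]), array([ 0.4947, -0.2786]))]
side varnish_mid [(0.89, array([174., 257.]), array([ 0.494 , -0.2862]))]
side varnish [(0.87, array([184., 259.]), array([ 0.4878, -0.2866])), (0.55, array([228., 372.]), array([0.5311, 0.0313]))]
```

View pics/m6.png

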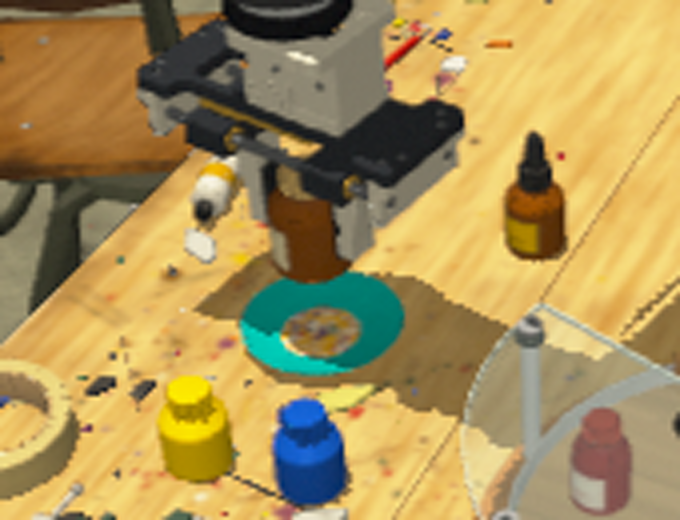

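Jar hangs upright above the dish, clear of the dropper. Lowering.

>>> move_arm(targets=[[[0.1,0,2],[0,0,0]],[[0.1,0,3.8],[0,0,0]],[[0.1,0,4.6],[0,0,0]],[[0.1,0,5.0],[0,0,0]],[[0.1,0,5.1],[0,0,0]]])

```text
time_s: 13.72
tcp_pos: [0.4946, -0.2894, 0.0319]
eef_rot: [180.0, -0.0, -9.9]
contact_force: [-0.4, 0.8, -0.8]
gripper_width: 0.0514
gripper_force: 15.0
```

>>> move_arm(targets=[[[0,0,0.1],[0,0,0]],[[0,0,0.2],[0,0,0]],[[0,0,0.3],[0,0,0]],[[0,0,0.3],[0,0,0]]])

```text
time_s: 14.22
tcp_pos: [0.4943, -0.2893, 0.0285]
eef_rot: [-180.0, 0.0, -10.0]
contact_force: [0.3, 0.8, -0.5]
gripper_width: 0.0514
gripper_force: 15.0
```

>>> move_arm(targets=[[[0,0,0.1],[0,0,0]],[[0,0,0.2],[0,0,0]],[[0,0,0.2],[0,0,0]]])

```text
time_s: 14.6
tcp_pos: [0.4944, -0.2893, 0.0273]
eef_rot: [180.0, -0.0, -9.9]
contact_force: [-2.4, 2.5, 7.4]
gripper_width: 0.0511
gripper_force: 15.0
```

Contact (7 N). Release and rise.

>>> move_arm(targets=[[[0,0,0],[0,0,0]],[[0,0,0],[0,0,0]],[[0,0,0],[0,0,0]],[[0,0,0],[0,0,0]]], jaw=7.4)

```text
time_s: 15.1
tcp_pos: [0.4942, -0.2893, 0.0264]
eef_rot: [-180.0, 0.0, -10.0]
contact_force: [0.6, -0.2, -0.0]
gripper_width: 0.0737
gripper_force: 0.0
```

>>> move_arm(targets=[[[0,0,-2],[0,0,0]],[[0,0,-5],[0,0,0]],[[0,0,-10],[0,0,0]],[[0,0,-15],[0,0,0]],[[0,0,-18],[0,0,0]]])

```text
time_s: 15.72
tcp_pos: [0.495, -0.2896, 0.2095]
eef_rot: [180.0, -0.2, -9.9]
contact_force: [0.2, 0.2, -0.1]
gripper_width: 0.074
gripper_force: 0.0
```

```bash
python3 -c "
from h import *
c=cap('top','t7.png');s=cap('side','s7.png')
for n,cc in(('top',c),('side',s)):
  for k,zz in(('dish',0),('varnish_mid',.043),('varnish',.0065)): print(n,k,[(round(d['score'],2),np.round(d['location']),atz(cc,d['location'],zz)[:2].round(4)) for d in pinpoint(k,n)[:2]])
b=cv2.imread('pics/s7.png')[80:330,180:480]
cv2.imwrite('pics/m7.png',cv2.resize(b,None,fx=2.4,fy=2.4,interpolation=cv2.INTER_CUBIC))
"
```

```text
top dish [(0.82, array([213., 405.]), array([ 0.4954, -0.293 ]))]
top varnish_mid [(0.65, array([212., 406.]), array([ 0.4915, -0.2876]))]
top varnish [(0.54, array([212., 406.]), array([ 0.4955, -0.2959]))]
side dish [(0.83, array([200., 261.]), array([ 0.4806, -0.2898]))]
side varnish_mid [(0.8, array([192., 258.]), array([ 0.4984, -0.2863]))]
side varnish [(0.71, array([200., 258.]), array([ 0.4918, -0.2945])), (0.66, array([217., 376.]), array([0.4323, 0.0137]))]
```

View pics/m7.png

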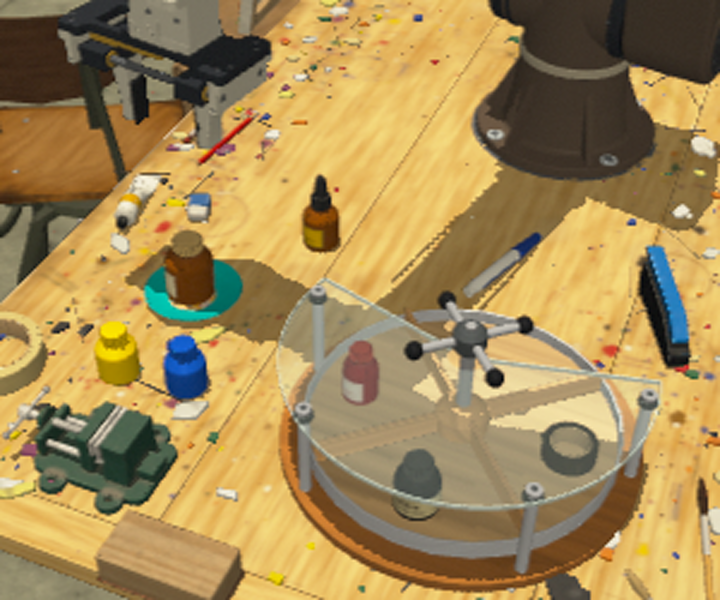

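The jar stands upright in the middle of the dish (crop 190,270). The other bottles and the tape are still in the carousel and the gripper is clear, so I'm handing in.

```bash
python3 -c "
from h import *
print(r.close_job())"
```

```text
the job is handed in; nothing more can be done
None
```

I turned the carousel until the varnish jar stood in the open front, then stood it upright in the middle of the teal dish. No bottle was knocked over, the other things are still in the carousel, and I handed the job in at about 16 s (no verdict came back).

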